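Lock-off position for the coffee urn's isolator

TASK

The coffee urn is to be cleaned, so swing the red handle of its isolator round to off, where the hole in the handle's tail lies straight over the hole in the steel tab on the box, ready for a padlock; do not run on past that. Leave the black-handled isolator and the white mug as they are, and let go of the handle.

Things in the scene. Friction and masses are not known exactly. Their poses are not given: they have to be found in the camera images.
- red_isolator: Fixed isolator: 180 (x) x 160 (y) x 12 mm wooden board, on it a grey box 90 x 120 mm, yellow top 73 mm high. Origin on the table under the handle's upright turning axis. +x points from the axis to the fixed steel tab, 72 to 77 mm high, whose 22 mm hole is 60 mm from the axis. A like isolator with black handle and white top stands at least 340 mm (centres) to one side.
- red_handle (a joint): Red handle's angle a, rad, anticlockwise from above. Its upright round knob (26 mm wide, 96 to 140 mm high; bar below it) is at (-70 cos a, -70 sin a) mm in the isolator's frame; across the axis, 60 mm from it, the tail plate with 22 mm hole. 0: off, holes lined up. Starts at 0.8 to 1.3; turns from 1.45 to -0.5, no stop at 0; no spring, friction of 2 N at the knob holds it where left.
- black_knob (a point): Mid-grip point, 120 mm above the table, on the 26 mm round black knob of the other isolator's handle, which is of the same build as the red one. To be left alone.
- mug: White ceramic mug, 76 mm across the rim, 85 mm high, loose, upright on the table beyond the isolators, between their two places. Origin: centre of its underside. To be left alone.
There are look-alikes about, which are no part of the job. What is shaped like the red_isolator but pink or turquoise is not meant.

How it is judged:
By the outcome, as a careful person would: the job done as asked, in the order asked, and still so for the second after the job is handed in, with the robot touching nothing.
It also fails if it takes over 32 s, if anything falls off the work surface, if the arm or the gripper's body presses on something with over 40 N, if the wrist force passes 120 N, or if a joint passes its speed limit or range.

ROBOT

A 6-joint arm with a two-finger parallel gripper is mounted at the origin on the work surface. World frame = base frame: x ahead of the robot, y to its left, z up, the work surface at z = 0. Lengths are in mm, angles in rad, forces in N, time in s.
With the tool pointing down it reaches from about 350 to 875 mm from the base axis. Payload 4.2 kg.
Tool frame: the origin (TCP) lies at the very end of the fingers, on their centre line; the grasp point (between the pads) lies 19 mm behind it; z points along the fingers, y is the line along which they close (so a half turn about z gives the same grasp; the last joint's range is limited). The gripper opens to 85 mm and grips with 20 to 120 N. Pads are 22 mm wide; open, the fingers measure 114 mm over their backs; the gripper's body (76 mm by 85 mm) begins 54 mm behind the grasp point. The pads swing forward as they close: fully open they stand 13 mm farther back than shut.
Start: joints at [1.517, 0.385, 0.008, 0, -1.194, -0.259], TCP at [192.295, 594.661, 231.312] pointing down, gripper open.
Joint ranges: [-3.14, 3.14], [-1.21, 2.06], [-1.07, 1.41], [-3.16, 2.05], [-2.99, -0.16], [-3.1, 3.1]. Speed limits (rad/s): [2.79, 2.79, 3.14, 3.14, 3.14, 3.14].

INTERFACE

Orientations are given as a unit quaternion [x, y, z, w].
In Python, from bench import read_state, get_image, camera_model, job_done gives the robot as it stands.
- The arm moves only by the shell command python3 -m handwheel 'ROWS'. ROWS is JSON, a list of rows, each a list of 7 numbers: the shift along the tool's x, y, z in m, then the turn, a rotation vector about the tool's x, y, z in rad, then the gripper's target within -1 to 1 (fully open at 1, half-way at 0, shut at -1). In form: [[dx, dy, dz, wx, wy, wz, jaw], ...]. A call has 1 to 10 rows; each row is the pose to reach, as a shift and turn from the pose commanded when the call began, along the tool's axes at that moment; what a row does not reach only later rows make up. A row lasts 1/8 s, in which the tool goes at most 62.5 mm and 10.7 degrees, less where a joint would pass 70% of its speed; a pose out of reach is approached as far as the arm can. A call with a gripper value outside its range is refused whole. The fingers move at their own pace and stop on an object; the grip force is fixed at half the most. Time passes only in rows, so rows that repeat a pose let the fingers close. It gives the time, the measured TCP pose, the force, the opening and the grip force at its end, in the units of the state.
- read_state(): the state, without advancing time (a new reading comes with each control period).
- get_image(name): name is "scene" or "top" or "wrist"; returns (picture, depth): 400x640x3 uint8, blue, green, red; 400x640 float32, mm along the optical axis (not along the pixel's ray), 0 where there is no reading.
- camera_model(name): a dict with "K" (3x3 intrinsics, pixels), "rvec" (rotation vector, rad) and "tvec" (3), from world to camera coordinates, as OpenCV has them; the wrist camera has in their place "hand_eye" (4x4, takes a point from camera to tool coordinates, whose origin is the TCP and whose axes are the flange's). Camera axes: x right, y down, z forward; pixel columns grow to the right and rows downward; lengths in mm; the calibration is good to about 2 mm. A picture is of the moment at which its call begins: read the wrist's pose just before it. camera_model takes no time and is no camera call.
- job_done(): hands the job in; it is judged then, once.
The state is a dict: "clock": time; "joints": joint angles; "joint_vel": joint speeds; "joint_efforts": joint torques, N m; "position": TCP position; "ee_rot": TCP orientation; "contact_force": force on the tool from outside, world axes, zero at the start; "wrist_torque": the same for the moment, N m; "gripper_width": finger opening in mm; "grasp_force": force on a finger pad.
Only numpy, scipy, OpenCV 4.12 (cv2) and the standard library are available. Lean on these libraries where they do the work, as an engineer would, in place of code of your own. Each camera call takes 0.05 s, during which the arm holds its last target. There are 200 camera calls.

## Working session

There is one attempt and no reset: what is moved stays moved. The work goes in short steps, Python scripts to look and compute and a shell command to move; the robot and the scene stay as the last step left them, time stands still between calls to the robot, and variables do not carry over. Pictures are saved under pics/ and viewed, at most 10 in all, crops included, and the job is handed in when it is done.

```bash
mkdir -p pics; ls; cat > h.py <<'E'
import numpy as np, cv2
from scipy.spatial.transform import Rotation as R
from bench import *
def w2c(n):
    m=camera_model(n)
    return np.array(m["K"]),cv2.Rodrigues(np.array(m["rvec"],float))[0],np.array(m["tvec"],float).ravel()
def px2w(n,u,v,z=None,d=None):
    K,Rm,t=w2c(n); r=Rm.T@np.linalg.inv(K)@[u,v,1.]; c=-Rm.T@t
    return c+r*(d if d is not None else (z-c[2])/r[2])
def tool(p,s=None):
    s=s or read_state(); return R.from_quat(s["ee_rot"]).inv().apply(np.array(p)-s["position"])
E
python3 - <<'E'
from h import *
for n in("top","scene"):
    im,d=get_image(n); cv2.imwrite(f"pics/{n}0.png",im); np.savez(f"{n}0.npz",im=im,d=d)
s=read_state(); print(s)
E
```

```text
pics
{'clock': 0.1, 'joints': array([ 1.51659559e+00,  3.85507663e-01,  6.74466143e-03, -4.08494652e-04,
       -1.19399823e+00, -2.58596703e-01]), 'joint_vel': array([0.00054998, 0.0002377 , 0.00435322, 0.00192978, 0.00050956,
       0.0004386 ]), 'joint_efforts': array([-2.32892762e-04, -3.93320954e+01,  1.88928616e+01,  4.19782698e+00,
       -2.59996094e-03,  8.54279079e-06]), 'position': array([192.15813673, 594.17654467, 230.3110212 ]), 'ee_rot': array([ 9.87782397e-01, -1.55836242e-01, -8.86243384e-05,  9.96695210e-04]), 'contact_force': array([-0.08365362, -0.73268174, -0.52251228]), 'wrist_torque': array([0.05358101, 0.0218474 , 0.05296455]), 'grasp_force': 0.0, 'gripper_width': 85.24839091678074}
```

View pics/top0.png

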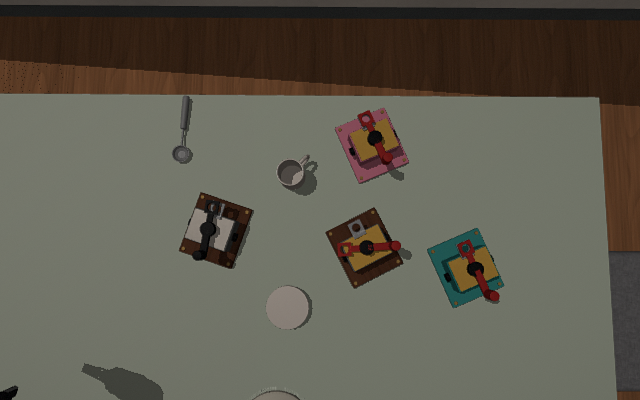

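View pics/scene0.png

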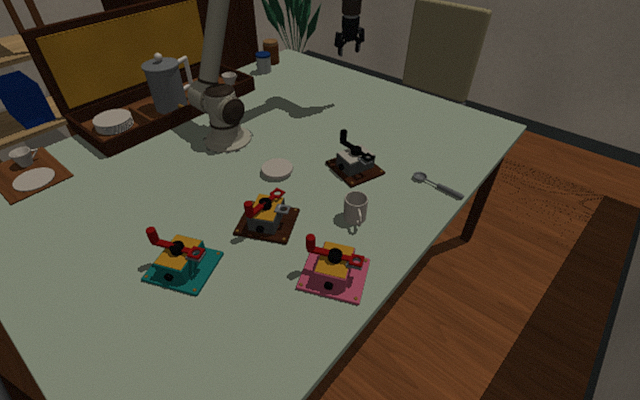

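Top view candidates with red handles are brown/wood board (367,247), pink board (375,140) and turquoise board (476,270). The black-handled one is at (210,230) and the mug at (291,172). The wooden board is the one meant; pink and turquoise are the excluded look-alikes. I'll check it in a close crop.

```bash
python3 - <<'E'
from h import *
im=np.load("top0.npz")["im"]; d=np.load("top0.npz")["d"]
c=im[200:295,320:416]; cv2.imwrite("pics/crop1.png",cv2.resize(np.clip(c*1.6,0,255).astype(np.uint8),None,fx=6,fy=6,interpolation=cv2.INTER_CUBIC))
for p in [(367,247),(375,140),(476,270),(210,230),(291,172)]:
    print(p,px2w("top",*p,d=d[p[1],p[0]]).round())
K,Rm,t=w2c("top");print(K.round(1).tolist(),(-Rm.T@t).round(),Rm.round(2).tolist())
E
```

```text
(367, 247) [ 496. -246.   91.]
(375, 140) [ 785. -268.   97.]
(476, 270) [ 438. -532.   98.]
(210, 230) [538. 172.  93.]
(291, 172) [712. -33.   5.]
[[411.4, 0.0, 326.6], [0.0, 411.4, 205.4], [0.0, 0.0, 1.0]] [ 499. -138. 1190.] [[0.01, -1.0, 0.0], [-1.0, -0.01, -0.1], [0.1, 0.0, -1.0]]
```

View pics/crop1.png

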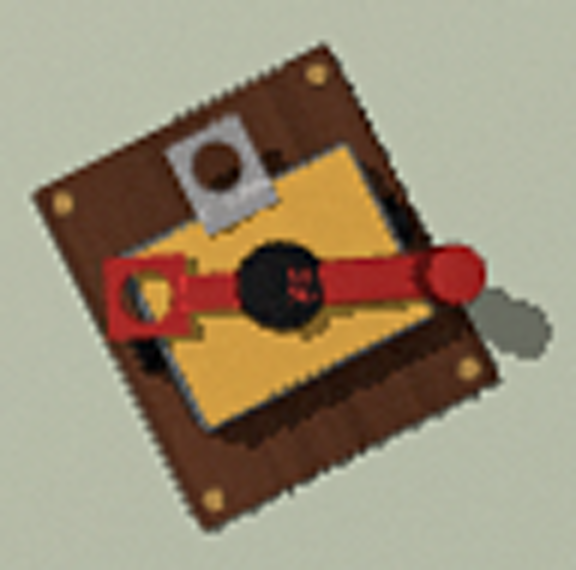

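Close crop: wooden board, yellow top, red handle. The tab hole is at crop (218,165), the hub at (282,285), the knob top at (455,273) and the tail hole at (148,297). This is the right one.

```bash
python3 - <<'E'
from h import *
d=np.load("top0.npz")["d"]
P=lambda x,y,z:px2w("top",320+(x+.5)/6-.5,200+(y+.5)/6-.5,z=z)
tab=P(218,165,77);knob=P(455,273,140);tail=P(148,297,88)
sc=[P(*q,12) for q in[(316,73),(63,203),(470,369),(213,500)]]
print("tab",tab,"knob",knob,"tail",tail)
x1=sc[0]-sc[2];x2=sc[1]-sc[3];y1=sc[1]-sc[0];y2=sc[3]-sc[2]
for v in(x1,x2):print("x",np.hypot(*v[:2]),np.arctan2(v[1],v[0]))
for v in(y1,y2):print("y",np.hypot(*v[:2]),np.arctan2(v[1],v[0])-np.pi/2)
print("ctr",np.mean(sc,0))
# hub height from depth
print(d[240:256,360:376:2].round().astype(int)[::3])
for z in(92,98,104):
  h=P(282,285,z);print(z,h,"tabdist",np.hypot(*(tab-h)[:2]),np.arctan2(*(tab-h)[1::-1]),"knob",np.hypot(*(knob-h)[:2]),np.arctan2(*(h-knob)[1::-1]))
t=px2w("top",344.2,249.1,z=88)
print("axis from tail/knob",(knob*60+tail*70)/130, np.hypot(*(tail-knob)[:2]))
# knob by depth: points height 130..150 near
K,Rm,tt=w2c("top");v,u=np.mgrid[235:257,385:408];dd=d[235:257,385:408]
W=((np.linalg.inv(K)@np.stack([u*dd,v*dd,dd]).reshape(3,-1)).T-tt)@Rm
m=(W[:,2]>130)&(W[:,2]<155);print(m.sum(),W[m].mean(0),W[m].min(0),W[m].max(0))
E
```

```text
tab [ 549.415908   -217.56660623   77.        ] knob [ 501.5561842  -313.47467256  140.        ] tail [ 490.09348714 -185.69421217   88.        ]
x 157.69890462705553 0.4769645711919942
x 156.448028207552 0.4748287317101679
y 136.24514532643792 0.48075390471660295
y 136.58029223518574 0.47158341600292797
ctr [ 495.40784312 -244.7331806    12.        ]
[[1115 1117 1113 1093 1112 1113 1116 1115]
 [1103 1094 1089 1089 1090 1089 1090 1094]
 [1090 1090 1090 1089 1090 1090 1092 1090]
 [1088 1089 1091 1090 1090 1089 1088 1084]
 [1112 1089 1090 1092 1089 1089 1091 1112]
 [1107 1109 1109 1111 1109 1112 1110 1113]]
92 [ 495.82787914 -244.83910655   92.        ] tabdist 60.128746132776136 0.47076524281546606 knob 68.87419255700729 1.6540630716427371
98 [ 495.84726165 -244.255248     98.        ] tabdist 59.84883851152886 0.4622176717515058 knob 69.45444933931107 1.6530858093256904
104 [ 495.86664417 -243.67138945  104.        ] tabdist 59.57334440700156 0.45359040979545806 knob 70.03477135431436 1.6521247416824425
axis from tail/knob [ 495.38396271 -244.66980927  112.        ] 128.29356757644118
82 [ 500.74948562 -313.33219041  139.27746083] [ 489.06893575 -325.81637784  131.07711496] [ 511.91126698 -302.10382436  143.70779404]
```

Axis (495.5,-244.7), isolator yaw 0.475, so a≈1.18. The knob is at (501,-313.5) and should end at about (433,-277). My plan is to grip it with the jaws tangential and follow the arc.

```bash
python3 -m handwheel '[[0.367,0.295,-0.02,0,0,0.6,1],[0.367,0.295,-0.02,0,0,0.6,1],[0.367,0.295,-0.02,0,0,0.6,1],[0.367,0.295,-0.02,0,0,0.6,1],[0.367,0.295,-0.02,0,0,0.6,1],[0.367,0.295,-0.02,0,0,0.6,1],[0.367,0.295,-0.02,0,0,0.6,1],[0.573,0.768,-0.02,0,0,1.167,1],[0.573,0.768,-0.02,0,0,1.167,1],[0.573,0.768,-0.02,0,0,1.167,1]]'
cat >> h.py <<'E'
AX=np.array([495.5,-244.7]);YAW=0.475
def goto(a,z):
    "shift (m) and rotvec in tool axes to stand over knob angle a, tool x radial outward, pointing down"
    s=read_state();Rc=R.from_quat(s["ee_rot"]);th=YAW+a+np.pi
    T=R.from_matrix(np.array([[np.cos(th),np.sin(th),0],[np.sin(th),-np.cos(th),0],[0,0,-1.]]))
    p=np.r_[AX+70*np.array([np.cos(th),np.sin(th)]),z]
    return (Rc.inv().apply(p-s["position"])/1000).round(4),(Rc.inv()*T).as_rotvec().round(3)
E
python3 -c "
from h import *
print(goto(1.18,250));print(read_state()['joints'])"
```

```text
clock: 1.35
position: [455.6, 41.3, 250.2]
ee_rot: [0.738, -0.675, -0.0, 0.0]
contact_force: [1.8, 0.6, -0.4]
gripper_width: 85.2
grasp_force: 0.0
(array([ 3.584e-01, -1.380e-02,  2.000e-04]), array([0.   , 0.   , 0.005]))
[ 4.47131783e-01  8.01523590e-02 -3.49611289e-01 -9.95934112e-05
 -1.14119434e+00 -3.57390894e-01]
```

```bash
python3 -m handwheel '[[0.358,-0.014,0,0,0,0.005,1],[0.358,-0.014,0,0,0,0.005,1],[0.358,-0.014,0,0,0,0.005,1],[0.358,-0.014,0,0,0,0.005,1],[0.358,-0.014,0,0,0,0.005,1],[0.358,-0.014,0,0,0,0.005,1],[0.358,-0.014,0,0,0,0.005,1],[0.358,-0.014,0,0,0,0.005,1]]'
python3 - <<'E'
from h import *
print(goto(1.18,250));s=read_state()
im,d=get_image("wrist");cv2.imwrite("pics/wr1.png",im)
m=camera_model("wrist");K=np.array(m["K"]);H=np.array(m["hand_eye"])
np.savez("wr1.npz",im=im,d=d,p=s["position"],q=s["ee_rot"])
v,u=np.mgrid[0:400,0:640]
C=(np.linalg.inv(K)@np.stack([u*d,v*d,d]).reshape(3,-1)).T
W=R.from_quat(s["ee_rot"]).apply(C@H[:3,:3].T+H[:3,3])+s["position"]
b=im.reshape(-1,3).astype(int);red=(b[:,2]>2*b[:,1])&(b[:,2]>50)&(d.ravel()>0)
m=red&(W[:,2]>134)&(W[:,2]<148)&(np.hypot(*(W[:,:2]-[501,-313]).T)<60)
print(m.sum(),W[m].mean(0),(W[m].min(0)+W[m].max(0))/2)
def pr(p):
    c=np.linalg.inv(H)@np.r_[R.from_quat(s["ee_rot"]).inv().apply(p-s["position"]),1];x=K@c[:3];return (x[:2]/x[2]).round()
print(pr([501,-313,140]),pr([495.5,-244.7,98]),pr([549,-217.5,77]))
E
```

```text
clock: 2.35
position: [503.5, -311.4, 249.7]
ee_rot: [0.738, -0.675, -0.001, 0.0]
contact_force: [0.1, 0.9, -0.6]
gripper_width: 85.6
grasp_force: 0.0
(array([ 0.0029,  0.0024, -0.0003]), array([0.001, 0.001, 0.006]))
628 [ 502.36516062 -314.93670521  140.02727885] [ 502.2157298  -314.08135527  138.39110324]
[321. 194.] [320. 243.] [272. 252.]
```

View pics/wr1.png

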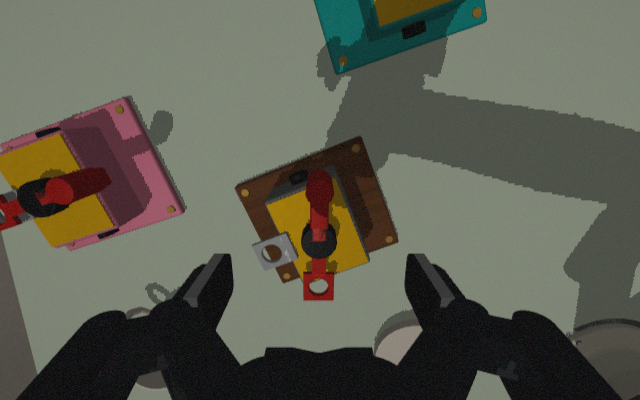

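The wrist view shows the knob at (319,190), the hub at (319,240), the tail at (319,286) and the tab hole at (271,253). That agrees with the top-view fit to within 2 mm, so I'm descending and gripping.

```bash
python3 -m handwheel '[[0.003,0.0015,0.06,0,0,0.006,1],[0.003,0.0015,0.1,0,0,0.006,1],[0.003,0.0015,0.13,0,0,0.006,1],[0.003,0.0015,0.146,0,0,0.006,1],[0.003,0.0015,0.146,0,0,0.006,0.3],[0.003,0.0015,0.146,0,0,0.006,-1],[0.003,0.0015,0.146,0,0,0.006,-1],[0.003,0.0015,0.146,0,0,0.006,-1],[0.003,0.0015,0.146,0,0,0.006,-1],[0.003,0.0015,0.146,0,0,0.006,-1]]'
python3 - <<'E'
from h import *
s=read_state();p=s["position"][:2]-AX;a0=np.arctan2(*p[::-1])-YAW-np.pi
print(np.hypot(*p),a0%(2*np.pi))
for a in np.linspace(1.18,0.1,10):print(round(a,2),*goto(a,104))
E
```

```text
clock: 3.65
position: [503.4, -315.1, 105.9]
ee_rot: [0.736, -0.676, 0.001, -0.0]
contact_force: [-1.4, 1.8, 6.7]
gripper_width: 24.7
grasp_force: 58.7
70.85973564666023 1.2069113635410122
1.18 [-0.0008  0.0019  0.0019] [-0.002 -0.001  0.001]
1.06 [-0.0013  0.0103  0.0018] [-0.002 -0.001  0.121]
0.94 [-0.0029  0.0185  0.0018] [-0.002 -0.001  0.241]
0.82 [-0.0053  0.0266  0.0018] [-0.002 -0.001  0.361]
0.7 [-0.0088  0.0342  0.0018] [-0.002 -0.001  0.481]
0.58 [-0.0131  0.0414  0.0018] [-0.002 -0.001  0.601]
0.46 [-0.0182  0.0481  0.0018] [-0.002 -0.     0.721]
0.34 [-0.0241  0.054   0.0017] [-0.002 -0.     0.841]
0.22 [-0.0307  0.0592  0.0017] [-0.002 -0.     0.961]
0.1 [-0.0379  0.0636  0.0017] [-0.002  0.     1.081]
```

```bash
python3 -m handwheel '[[-0.0013,0.0103,0,0,0,0.12,-1],[-0.003,0.0185,0,0,0,0.24,-1],[-0.0055,0.0266,0,0,0,0.36,-1],[-0.009,0.0342,0,0,0,0.48,-1],[-0.0131,0.0414,0,0,0,0.6,-1],[-0.0182,0.0481,0,0,0,0.72,-1],[-0.0241,0.054,0,0,0,0.84,-1],[-0.0307,0.0592,0,0,0,0.96,-1],[-0.0379,0.0636,0,0,0,1.08,-1],[-0.0379,0.0636,0,0,0,1.08,-1]]'
cat > look.py <<'E'
from h import *
import sys
s=read_state();p=s["position"][:2]-AX
print(np.hypot(*p),np.arctan2(*p[::-1])-YAW+np.pi, s["contact_force"],goto(0,105))
im,d=get_image("top");c=im[200:295,320:416]
cv2.imwrite(sys.argv[1],cv2.resize(np.clip(c*1.6,0,255).astype(np.uint8),None,fx=6,fy=6,interpolation=cv2.INTER_CUBIC))
E
python3 look.py pics/t2.png
```

```text
clock: 4.9
position: [437.3, -282.7, 105.8]
ee_rot: [-0.284, 0.959, -0.001, 0.001]
contact_force: [-0.5, 0.9, 6.8]
gripper_width: 24.5
grasp_force: 58.9
69.50117936845257 0.10324997869592556 [-0.51874299  0.93330058  6.79258463] (array([0.0001, 0.0072, 0.0008]), array([-0.003,  0.002,  0.101]))
```

View pics/t2.png

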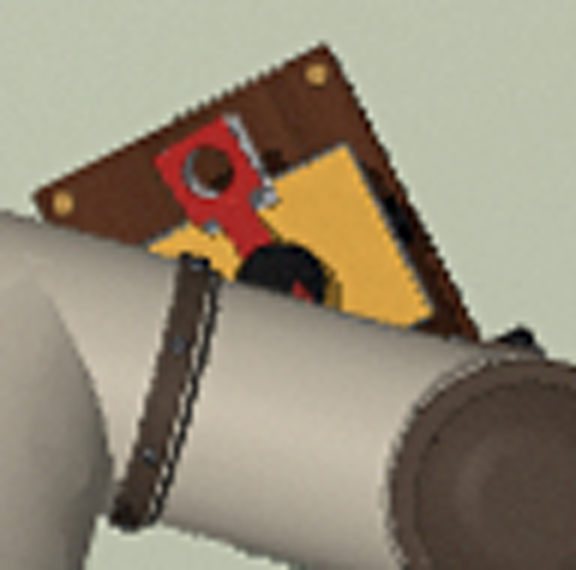

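The tail hole at crop (209,170) is still short of the tab hole at (218,165) by about 5 mm, which agrees with a≈0.09–0.10. I'll finish the turn, then check from the top and wrist.

```bash
python3 -m handwheel '[[0,0.0035,0,0,0,0.05,-1],[0.0001,0.0067,0,0,0,0.095,-1],[0.0001,0.0067,0,0,0,0.095,-1],[0.0001,0.0067,0,0,0,0.095,-1]]'
python3 look.py pics/t3.png
```

```text
clock: 5.45
position: [434.0, -277.1, 105.8]
ee_rot: [-0.239, 0.971, -0.001, 0.002]
contact_force: [1.1, 2.6, 7.7]
gripper_width: 24.8
grasp_force: 59.1
69.49592610484365 0.0107146892761123 [1.10563685 2.55425025 7.74151083] (array([0.0005, 0.0008, 0.0008]), array([-0.003,  0.003,  0.007]))
```

```bash
python3 -m handwheel '[[0,0,0,0,0,0,-0.3],[0,0,0,0,0,0,0.2],[0,0,0,0,0,0,1],[0,0,0,0,0,0,1],[0,0,0,0,0,0,1],[0,0,-0.05,0,0,0,1],[0,0,-0.11,0,0,0,1],[-0.03,0,-0.17,0,0,0,1],[-0.06,0,-0.17,0,0,0,1],[-0.06,0,-0.17,0,0,0,1]]'
python3 - <<'E'
from h import *
im1=cv2.imread("pics/t3.png")
s=read_state();im,d=get_image("wrist");np.savez("wr2.npz",im=im,d=d,p=s["position"],q=s["ee_rot"])
big=np.clip(im*1.4,0,255).astype(np.uint8);cv2.imwrite("pics/wr2.png",big)
t,_=get_image("top");c=t[200:295,320:416]
c=cv2.resize(np.clip(c*1.6,0,255).astype(np.uint8),None,fx=4,fy=4,interpolation=cv2.INTER_CUBIC)
cv2.imwrite("pics/both.png",np.hstack([cv2.resize(im1,(384,380)),c]))
E
```

```text
clock: 6.75
position: [487.0, -248.4, 274.8]
ee_rot: [-0.239, 0.971, -0.0, 0.001]
contact_force: [-0.2, 0.4, -0.3]
gripper_width: 85.2
grasp_force: 0.0
```

View pics/both.png

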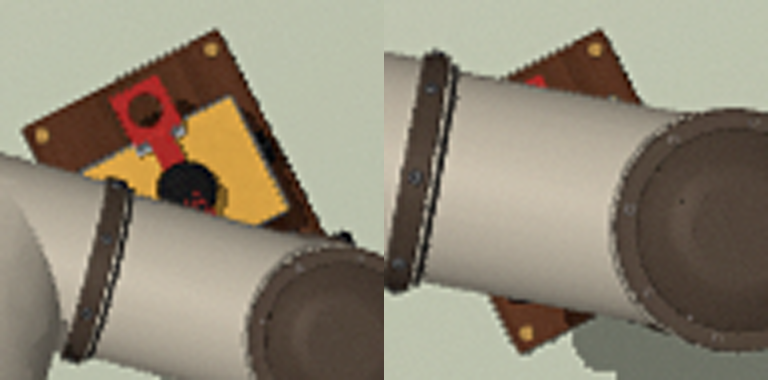

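View pics/wr2.png

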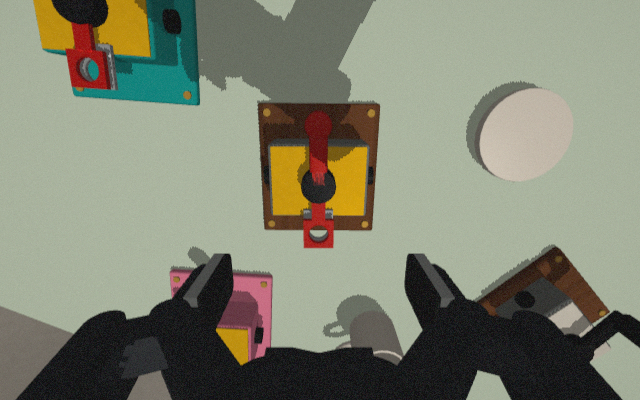

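Wrist view: the tail plate at (318,235) now covers the tab, whose edges show evenly at about (304,214) and (333,214). The arm hides it in the top view, so I'm moving aside to measure precisely.

```bash
python3 -m handwheel '[[-0.07,0.22,-0.02,0,0,0,1],[-0.07,0.22,-0.02,0,0,0,1],[-0.07,0.22,-0.02,0,0,0,1],[-0.07,0.22,-0.02,0,0,0,1],[-0.07,0.22,-0.02,0,0,0,1],[-0.07,0.22,-0.02,0,0,0,1]]'
python3 - <<'E'
from h import *
w=np.load("wr2.npz")["im"][205:255,290:350]
ims=[get_image("top")[0].astype(float) for _ in range(6)];t=np.mean(ims,0);np.save("t4.npy",t)
g=lambda i,f:cv2.resize(np.clip(i*1.6,0,255).astype(np.uint8),None,fx=f,fy=f,interpolation=cv2.INTER_CUBIC)
a=g(t[205:275,335:405],8);b=g(w,8) 
cv2.imwrite("pics/t4.png",g(t[200:295,320:416],6));cv2.imwrite("pics/w4.png",b)
E
```

```text
clock: 7.6
position: [445.5, -22.3, 293.9]
ee_rot: [-0.238, 0.971, -0.0, -0.001]
contact_force: [-0.9, 0.4, -0.2]
gripper_width: 85.4
grasp_force: 0.0
```

View pics/t4.png

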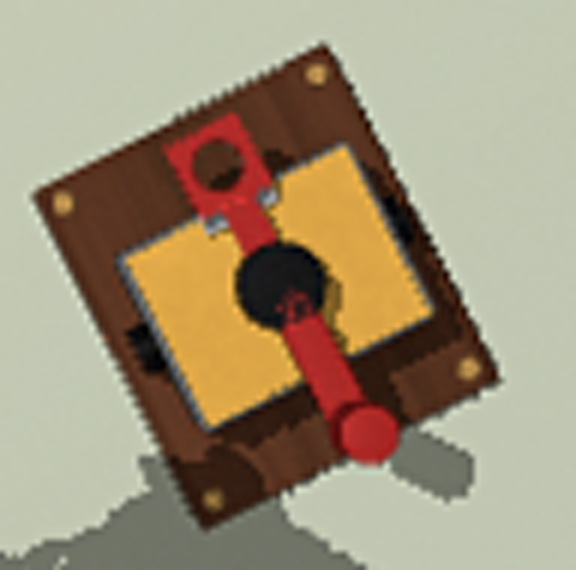

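View pics/w4.png

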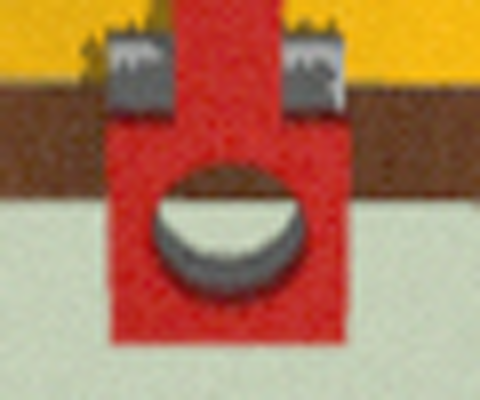

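Both crops show the tail plate straight over the tab: in the wrist crop the tab edges are at x 107–345 and the plate edges at 109–348, with the holes concentric side to side. One numeric check remains.

```bash
python3 - <<'E'
from h import *
P=lambda x,y,z:px2w("top",320+(x+.5)/6-.5,200+(y+.5)/6-.5,z=z)
tab=P(218,165,77)
k=P(368,434,140);ax=AX
for z in(80,85):
  t=P(218.5,163,z);print(t,tab,np.hypot(*(t-tab)[:2]),"a line",np.arctan2(*(t-k)[1::-1])-YAW,"a tail-axis",np.arctan2(*(t[:2]-ax)[::-1])-YAW)
print("a knob",np.arctan2(*(ax-k[:2])[::-1])-YAW,"tab",np.arctan2(*(tab[:2]-ax)[::-1])-YAW)
E
```

```text
[ 550.1818437  -217.57687357   80.        ] [ 549.415908   -217.56660623   77.        ] 0.7660045138844167 a line -0.008121078231113243 a tail-axis -0.01454383017104438
[ 549.95306959 -217.21834262   85.        ] [ 549.415908   -217.56660623   77.        ] 0.6401797538379188 a line -0.004872651453466215 a tail-axis -0.007611273401674279
a knob -0.0024609514449425163 tab -0.008752619267136219
```

The angle is zero to within about 0.01 rad, under 1 mm between the holes. The handle is released and the arm is clear, so I'm handing in.

```bash
python3 -c "
from bench import *
print(job_done())"
```

```text
the job is handed in; nothing more can be done
None
```

The red isolator's handle is turned to off, with the tail hole over the tab hole to within about 1 mm; I let go of it, kept clear of the black-handled isolator and the mug, and handed the job in at about 8 s.

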